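# Set out the decanter, tumbler and jigger on the mantel shelf

### The arm

A 6-joint arm with a two-finger parallel gripper is mounted at the origin on the work surface. World frame = base frame: x ahead of the robot, y to its left, z up, the work surface at z = 0. Lengths are in m, angles in rad, forces in N, time in s.
With the tool pointing down it reaches from about 0.225 to 0.875 m from the base axis. Payload 3.4 kg.
Tool frame: the origin (TCP) lies on the centre line of the jaws, within the pads' length; the fingertips stand 22 mm ahead of it and the grasp point (between the pads) lies 3 mm ahead of it; z points along the fingers, y is the line along which they close (so a half turn about z gives the same grasp; the last joint's range is limited). The gripper opens to 85 mm and grips with 20 to 120 N. Pads are 22 mm wide; open, the fingers measure 114 mm over their backs; the gripper's body (76 mm by 85 mm) begins 54 mm behind the grasp point. The pads swing forward as they close: fully open they stand 13 mm farther back than shut.
Start: joints at [-1.414, 0.276, 1.505, -0, 1.361, -0.121], TCP at [0.158, -0.553, 0.226] pointing down, gripper open.
Joint ranges: [-2.89, 2.89], [-0.75, 2.08], [0.22, 2.7], [-1.18, 4.32], [0.11, 2.71], [-2.7, 2.7]. Speed limits (rad/s): [2.57, 2.57, 3.14, 3.14, 3.14, 3.14].

### API

Orientations are given as a unit quaternion [w, x, y, z].
In Python, from rig import readout, optics, ticket gives the robot as it stands. The module is installed in compiled form; this text tells all that it offers.
- The arm moves only by the shell command python3 -m handwheel 'ROWS' [OPENING] [FORCE]. ROWS is a JSON list that holds a single list of rows (three levels of brackets), with 1 to 5 rows, each of 4 numbers: dx, dy, dz in m, then a turn about the tool's z in rad; each row shifts and turns the commanded pose from where the row before left it, along the tool's axes as they then stand; what a row does not reach is not made up. A row lasts 1/12 s, in which the tool goes at most 0.0417 m and 0.125 rad, less where a joint would pass 70% of its speed; a pose out of reach is approached as far as the arm can. OPENING is the finger opening in m, set as the command begins (- or left out keeps the last). The fingers move at their own pace and stop on an object; FORCE is the grip in N (left out, the last holds). Time passes only in rows, so rows that do not move let the fingers close. It prints the time, the measured TCP pose, the force, the opening and the grip force at its end. Input that does not fit is refused with a message, and nothing moves.
- readout.get_state(): the state, without advancing time (a new reading comes with each control period).
- optics.get_image(name): name is "scene" or "side" or "wrist"; returns a dict with "img" (420x560x3 uint8, red, green, blue), "camera_matrix" (3x3 intrinsics, pixels), "T" (4x4, takes a point from camera to world coordinates); the wrist camera has in their place "hand_eye" (4x4, takes a point from camera to tool coordinates, whose origin is the TCP and whose axes are the flange's). Camera axes: x right, y down, z forward; pixel columns grow to the right and rows downward; lengths in m; the calibration is good to about 2 mm. A picture is of the moment at which its call begins: read the wrist's pose just before it. There is no depth.
- ticket.sign_off(): hands the job in; it is judged then, once.
The state is a dict: "clock": time; "qpos": joint angles; "qd": joint speeds; "effort": joint torques, N m; "position": TCP position; "ee_rot": TCP orientation; "contact_force": force on the tool from outside, world axes, zero at the start; "moment": the same for the moment, N m; "width": finger opening in m; "gripper_force": force on a finger pad.
Only numpy, scipy, OpenCV 4.12 (cv2) and the standard library are available. Lean on these libraries where they do the work, as an engineer would, in place of code of your own. Each camera call takes 0.05 s, during which the arm holds its last target. There are 200 camera calls.

### The job

Set out the drinks: stand the decanter on the middle of the round slate coaster with its glass stopper fully home in its neck, stand the low tumbler (not the tall one) on the middle of the square slate coaster, and stand the steel jigger on the shelf midway between the two coasters, in line with their centres. Keep the decanter and the tumbler upright, lower every piece onto its place rather than dropping it, and leave the tall tumbler, the bitters bottle and the bowl where they are.

Things in the scene. Friction and masses are not known exactly. Their poses are not given: they have to be found in the camera images.
- decanter: Empty clear glass decanter standing upright and open at the top, round, 190 mm tall, mass about 0.7 kg. Its body is 92 mm across at the foot, 96 mm at 90 mm up, then slopes in to the neck, which is a plain tube from 125 mm up to the top, 44 mm outside and 34 mm inside diameter. Origin: centre of the underside; z is up along its axis.
- stopper: Clear glass stopper, round, 50 mm tall, 0.1 kg, standing on its plug (lowest 18 mm, 20 mm across at the foot, 24 mm at its top). Head: a disc 50 mm across from 18 to 40 mm up (grip it there), tapering to 28 mm at 50 mm. Fully home, the head rests on the rim of the neck and its origin is 172 mm above the decanter's. Origin: centre of the plug's underside; z up.
- tumbler: The low tumbler: clear glass, round, open at the top, 80 mm tall, 62 mm across at the foot and 64 mm at the rim, wall 5 mm, 0.3 kg, standing upright. Origin: centre of the underside; z is up.
- jigger: Stainless steel jigger standing upright, 80 mm tall, 0.12 kg: the lower part is a cone 44 mm across at the foot narrowing to a waist 28 mm across at 36 to 41 mm up; the upper part is an open cup 36 mm across at 41 mm up and 42 mm at the rim (grip it there). It stays this way up. Origin: centre of the underside; z is up.
- coaster_round: Round dark slate coaster lying fixed on the shelf, 110 mm across, 8 mm thick. Origin: centre of the underside; z is up. The square coaster lies 230 to 250 mm from it, centre to centre.
- coaster_square: Square dark slate coaster lying fixed on the shelf, 100 x 100 mm, 8 mm thick. Origin: centre of the underside; z is up; x and y along its sides.
- tall_tumbler: The tall tumbler, to be left alone: clear glass, round, 145 mm tall, 62 mm across at the rim. Origin: centre of the underside.
- bitters: Bitters bottle, to be left alone: amber glass with a brass cap, 48 mm across, 130 mm tall. Origin: centre of the underside.
- nut_bowl: Empty white china bowl, to be left alone: 110 mm across, 42 mm tall. Origin: centre of the underside.

How it is judged:
By the outcome, as a careful person would: the job done as asked, in the order asked, and still so for the second after the job is handed in, with the robot touching nothing.
It also fails if it takes over 112 s, if anything falls off the work surface, if the arm or the gripper's body presses on something with over 40 N, if the wrist force passes 120 N, or if a joint passes its speed limit or range.

## Working session

There is one attempt and no reset: what is moved stays moved. The work goes in short steps, Python scripts to look and compute and a shell command to move; the robot and the scene stay as the last step left them, time stands still between calls to the robot, and variables do not carry over. Pictures are saved under pics/ and viewed, at most 17 in all, crops included, and the job is handed in when it is done.

```bash
mkdir -p pics
python3 - <<'E'
from rig import readout, optics
import cv2,numpy as np
s=readout.get_state(); print({k:np.round(v,3) for k,v in s.items()})
for n in("scene","side"):
    d=optics.get_image(n); cv2.imwrite(f"pics/{n}0.png",d["img"][:,:,::-1]); print(n,d["camera_matrix"].round(1).tolist(),d["T"].round(3).tolist())
d=optics.get_image("wrist");print(d["hand_eye"].round(3).tolist());cv2.imwrite("pics/w0.png",d["img"][:,:,::-1])
E
```

```text
{'clock': np.float64(0.0), 'qpos': array([-1.414,  0.277,  1.506, -0.   ,  1.361, -0.121]), 'qd': array([-0.001, -0.001, -0.001,  0.002,  0.   ,  0.   ]), 'effort': array([ 0.0000e+00, -4.1678e+01, -2.4581e+01,  0.0000e+00,  1.1000e-02,
        0.0000e+00]), 'position': array([ 0.158, -0.552,  0.225]), 'ee_rot': array([-0.001,  0.99 ,  0.138, -0.   ]), 'contact_force': array([-0.18 , -0.058,  0.698]), 'moment': array([ 0.042, -0.029, -0.001]), 'gripper_force': np.float64(0.0), 'width': np.float64(0.086)}
scene [[421.7, 0.0, 268.4], [0.0, 421.7, 200.8], [0.0, 0.0, 1.0]] [[-0.702, 0.474, -0.531, 1.085], [0.712, 0.46, -0.531, 0.517], [-0.007, -0.75, -0.661, 0.69], [0.0, 0.0, 0.0, 1.0]]
side [[474.3, 0.0, 273.7], [0.0, 474.3, 208.9], [0.0, 0.0, 1.0]] [[-0.797, -0.383, 0.468, 0.024], [-0.604, 0.525, -0.6, 0.724], [-0.016, -0.76, -0.649, 0.832], [0.0, 0.0, 0.0, 1.0]]
[[0.0, -0.953, -0.302, 0.079], [1.0, 0.0, -0.001, 0.0], [0.001, -0.302, 0.953, -0.148], [0.0, 0.0, 0.0, 1.0]]
```

View pics/scene0.png

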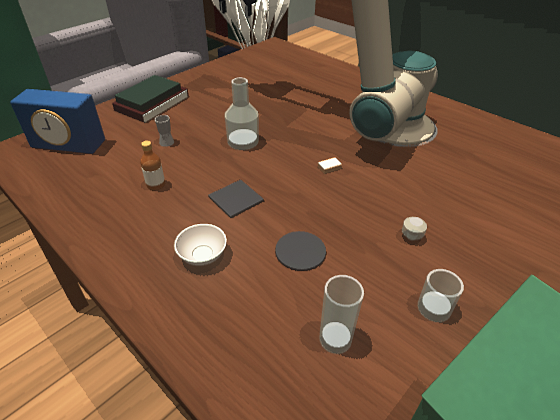

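View pics/side0.png

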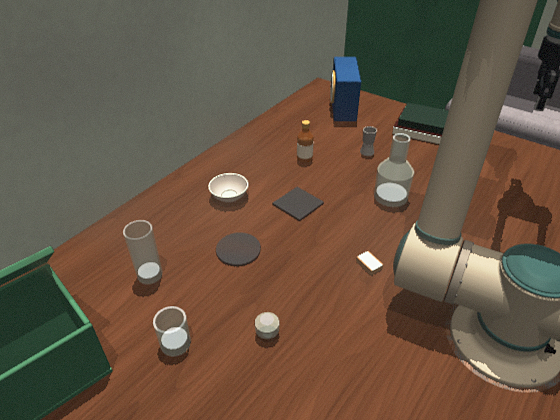

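Scene view: decanter neck top (240,82), jigger rim (163,119), square coaster (236,198), round coaster (300,250), stopper (414,222), low tumbler rim (444,285), and tall tumbler (342,290), bowl (201,243), bitters (152,165). Side view: decanter neck (401,139), jigger (370,131), coasters (298,204) and (238,248), stopper (267,319), low tumbler rim (171,321).

```bash
cat > h.py <<'E'
import numpy as np, cv2
from rig import readout, optics
from scipy.spatial.transform import Rotation as R
def pose():
    s=readout.get_state(); T=np.eye(4); q=s["ee_rot"]
    T[:3,:3]=R.from_quat([q[1],q[2],q[3],q[0]]).as_matrix(); T[:3,3]=s["position"]; return T,s
def snap(n,f=None):
    T,_=pose(); d=optics.get_image(n)
    if n=="wrist": d["T"]=T@d["hand_eye"]
    if f: cv2.imwrite(f,d["img"][:,:,::-1])
    return d
def ray(d,p,z):
    v=d["T"][:3,:3]@np.linalg.solve(d["camera_matrix"],[p[0],p[1],1]); o=d["T"][:3,3]
    return o+v*(z-o[2])/v[2]
def proj(d,P):
    c=np.linalg.inv(d["T"])@np.append(P,1); u=d["camera_matrix"]@c[:3]; return u[:2]/u[2]
def dark(d,p,z,shape="c"):
    g=d["img"].max(2); m=((g<62)&(np.ptp(d["img"].astype(int),2)<16) if 0 else (np.ptp(d["img"].astype(int),axis=2)<18)&(g<90)).astype(np.uint8)
    m=cv2.morphologyEx(m,cv2.MORPH_OPEN,np.ones((3,3),np.uint8))
    n,l,st,c=cv2.connectedComponentsWithStats(m); k=l[int(p[1]),int(p[0])]
    cs,_=cv2.findContours((l==k).astype(np.uint8),0,1); c=max(cs,key=cv2.contourArea)
    W=np.array([ray(d,q[0],z)[:2] for q in c]).astype(np.float32)*1000
    if shape=="c": r=cv2.fitEllipse(W)
    else: r=cv2.minAreaRect(W)
    return k,st[k],r
E
python3 - <<'E'
from h import *
D={n:snap(n) for n in("scene","side")}
for n,a,b in(("scene",(300,250),(236,198)),("side",(238,248),(298,204))):
    print(n,dark(D[n],a,.008),dark(D[n],b,.008,"s"))
P=dict(dec=((240,82),(401,139),.19),jig=((163,119),(370,131),.08),stop=((414,222),(267,319),.05),low=((444,284),(171,321),.08),tall=((343,290),(139,230),.145),bowl=((201,243),(228,188),.042),bit=((147,144),(306,123),.13))
for k,(a,b,z) in P.items(): print(k,ray(D["scene"],a,z)[:2].round(3),ray(D["side"],b,z)[:2].round(3))
E
```

```text
scene (np.int32(18), array([ 276,  232,   50,   35, 1338], dtype=int32), ((599.412841796875, 128.40737915039062), (96.7906265258789, 105.54642486572266), 31.012359619140625)) (np.int32(17), array([213, 181,  47,  27, 657], dtype=int32), ((578.9296875, -102.34835815429688), (91.53958129882812, 88.32040405273438), 82.58180236816406))
side (np.int32(0), array([     0,      0,    560,    420, 229591], dtype=int32), ((1142.05517578125, -627.30078125), (2685.108154296875, 2744.223388671875), 138.3272247314453)) (np.int32(0), array([     0,      0,    560,    420, 229591], dtype=int32), ((1045.371826171875, -459.945556640625), (3073.4111328125, 2363.693603515625), 34.08917999267578))
dec [ 0.398 -0.272] [ 0.391 -0.27 ]
jig [ 0.554 -0.431] [ 0.549 -0.427]
stop [0.401 0.278] [0.393 0.28 ]
low [0.537 0.409] [0.525 0.41 ]
tall [0.717 0.313] [0.709 0.315]
bowl [ 0.758 -0.011] [ 0.745 -0.002]
bit [ 0.691 -0.284] [ 0.684 -0.283]
```

```bash
python3 -m handwheel '[[[0,0,-0.025,0.0925],[0,0,-0.025,0.0925],[0,0,-0.025,0.0925]]]' 0.085
python3 -m handwheel '[[[0.0237,-0.0282,0,0],[0.0237,-0.0282,0,0],[0.0237,-0.0282,0,0],[0.0237,-0.0282,0,0],[0.0237,-0.0282,0,0]]]'
python3 -m handwheel '[[[0.0237,-0.0282,0,0],[0.0237,-0.0282,0,0],[0.0237,-0.0282,0,0],[0.0237,-0.0282,0,0],[0.0237,-0.0282,0,0]]]'
python3 -m handwheel '[[[0,0,0,0],[0,0,0,0]]]'
python3 -c "
from h import *
snap('wrist','pics/w1.png')"
```

```text
clock: 0.5
position: [0.1576, -0.5525, 0.3012]
ee_rot: [-0.001, 1.0, -0.002, -0.0]
contact_force: [-0.4, -1.1, 1.2]
width: 0.0852
gripper_force: 0.0
clock: 0.92
position: [0.2768, -0.4105, 0.3009]
ee_rot: [0.0, 1.0, -0.0, 0.0]
contact_force: [1.1, -0.1, 0.3]
width: 0.0851
gripper_force: 0.0
clock: 1.33
position: [0.3954, -0.2693, 0.301]
ee_rot: [0.0, 1.0, 0.0, 0.0]
contact_force: [0.8, -1.1, 0.9]
width: 0.0846
gripper_force: 0.0
clock: 1.5
position: [0.3955, -0.2694, 0.3009]
ee_rot: [0.0, 1.0, 0.002, -0.0]
contact_force: [0.3, -0.3, -0.3]
width: 0.085
gripper_force: 0.0
```

View pics/w1.png

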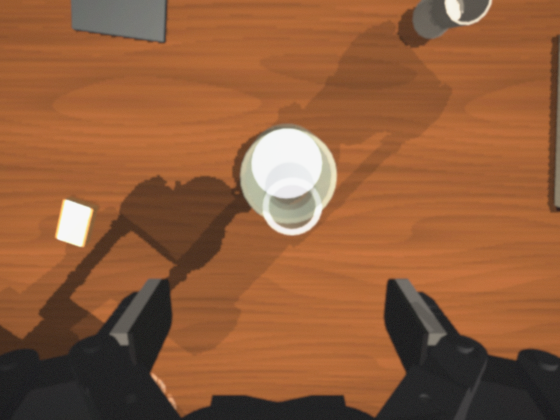

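Wrist view: the decanter's rim ring is centred near (292,206); the square coaster's corner shows at top left, jigger at top right.

```bash
python3 -c "
from h import *
d=snap('wrist')
print(ray(d,(292,206),.19),ray(d,(263,206),.19)[1]-ray(d,(321,206),.19)[1])
print(ray(d,(288,163),.006),ray(d,(466,0),.08),pose()[0][:3,3])"
```

```text
[ 0.39549557 -0.28084965  0.19      ] 0.042444056408449726
[ 0.39408848 -0.28280474  0.006     ] [ 0.55333155 -0.43681795  0.08      ] [ 0.39429002 -0.27125958  0.30085255]
```

```bash
python3 -m handwheel '[[[0.0005,0.0105,0,0],[0,0,0.03,0],[0,0,0.03,0],[0,0,0.03,0],[0,0,0.03,0]]]'
python3 -m handwheel '[[[0,0,0.018,0],[0,0,0,0],[0,0,0,0],[0,0,0,0],[0,0,0,0]]]' 0.03 40
python3 -m handwheel '[[[0,0,0,0],[0,0,0,0],[0,0,0,0]]]'
```

```text
clock: 2.02
position: [0.3942, -0.2838, 0.1798]
ee_rot: [0.001, 1.0, -0.001, 0.0]
contact_force: [0.4, -1.0, 0.6]
width: 0.085
gripper_force: 0.0
clock: 2.43
position: [0.3953, -0.2825, 0.1637]
ee_rot: [0.001, 1.0, -0.0, 0.001]
contact_force: [-0.5, 0.3, -4.8]
width: 0.0421
gripper_force: 41.7
clock: 2.68
position: [0.3955, -0.2821, 0.1636]
ee_rot: [0.001, 1.0, 0.0, 0.001]
contact_force: [0.4, -0.2, -1.6]
width: 0.0427
gripper_force: 41.7
```

```bash
python3 -m handwheel '[[[0,0,-0.01,0],[0,0,-0.02,0],[0,0,-0.025,0],[0,0,-0.025,0],[0,0,-0.01,0]]]' - 50
python3 -m handwheel '[[[0.008,-0.015,0,0],[0.016,-0.03,0,0],[0.016,-0.03,0,0],[0.016,-0.03,0,0],[0.016,-0.03,0,0]]]'
python3 -m handwheel '[[[0.016,-0.03,0,0],[0.008,-0.015,0,0],[0,0,0,0],[0,0,0,0]]]'
python3 -c "
from h import *
d=snap('wrist','pics/w2.png');print(d['T'].tolist())"
python3 -m handwheel '[[[0,-0.015,0,0],[0,-0.03,0,0],[0,-0.03,0,0],[0,-0.03,0,0],[0,-0.03,0,0]]]'
python3 -m handwheel '[[[0,-0.03,0,0],[0,-0.03,0,0],[0,-0.02,0,0],[0,-0.013,0,0],[0,0,0,0]]]'
python3 -m handwheel '[[[0,0,0,0],[0,0,0,0]]]'
python3 -c "
from h import *
d=snap('wrist','pics/w3.png');print(d['T'].tolist())
cv2.imwrite('pics/w23.png',np.hstack([cv2.resize(cv2.imread(f'pics/w{i}.png'),(400,300)) for i in (2,3)]))"
```

```text
clock: 3.1
position: [0.396, -0.2821, 0.2564]
ee_rot: [0.002, 1.0, 0.0, 0.002]
contact_force: [0.2, -0.1, -6.9]
width: 0.0422
gripper_force: 52.6
clock: 3.52
position: [0.4667, -0.1446, 0.2523]
ee_rot: [-0.0, 1.0, -0.0, -0.001]
contact_force: [0.7, -1.0, -6.9]
width: 0.0419
gripper_force: 53.0
clock: 3.85
position: [0.4905, -0.1003, 0.2521]
ee_rot: [0.0, 1.0, 0.002, -0.001]
contact_force: [-0.7, -0.6, -7.9]
width: 0.0421
gripper_force: 53.2
[[0.0033734521388351646, -0.9523949385497765, -0.3048483243277436, 0.5698971323229499], [-0.9999939445906846, -0.003473448824468644, -0.00021432504708754813, -0.09997442726658032], [-0.0008547529637268409, 0.30484720136164917, -0.9524008889219598, 0.4003583929706652], [0.0, 0.0, 0.0, 1.0]]
clock: 4.32
position: [0.4903, 0.0333, 0.2526]
ee_rot: [0.0, 1.0, -0.001, -0.001]
contact_force: [0.2, 0.9, -6.8]
width: 0.0423
gripper_force: 53.4
clock: 4.73
position: [0.4905, 0.1284, 0.2525]
ee_rot: [-0.001, 1.0, 0.001, -0.0]
contact_force: [-0.4, -0.1, -6.9]
width: 0.0423
gripper_force: 53.6
clock: 4.9
position: [0.4908, 0.1251, 0.2526]
ee_rot: [0.001, 1.0, -0.0, -0.0]
contact_force: [-0.7, -0.6, -7.3]
width: 0.0422
gripper_force: 53.6
[[-0.0006226198507777239, -0.9529657069863987, -0.3030775043655182, 0.5699443703603857], [-0.9999995350136025, 0.0008165282942080097, -0.0005130829561959761, 0.1253487106460676], [0.000736421819746393, 0.30307704398296825, -0.9529657722570346, 0.4009876409341029], [0.0, 0.0, 0.0, 1.0]]
```

View pics/w23.png

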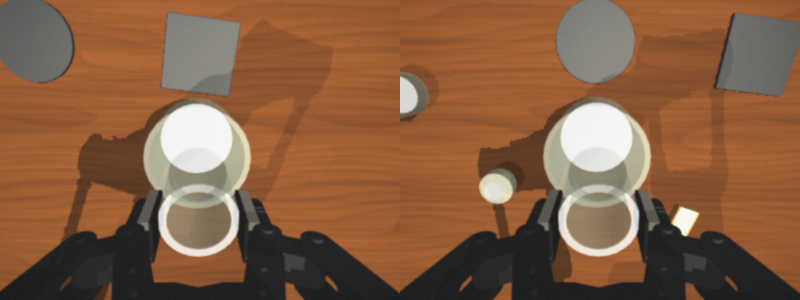

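Left: square coaster fully visible at full-res about (281,75). Right: round coaster about (273,56), stopper (136,259).

```bash
cat >> h.py <<'E'
def coaster(d,p,shape,z=.008):
    h=cv2.cvtColor(d["img"],cv2.COLOR_RGB2HSV); m=((h[...,1]<70)&(h[...,2]>60)&(h[...,2]<190)).astype(np.uint8)
    m=cv2.morphologyEx(m,cv2.MORPH_OPEN,np.ones((3,3),np.uint8))
    n,l,st,c=cv2.connectedComponentsWithStats(m,connectivity=4); k=l[int(p[1]),int(p[0])]
    cs,_=cv2.findContours((l==k).astype(np.uint8),0,1); c=max(cs,key=cv2.contourArea)
    W=np.array([ray(d,q[0],z)[:2] for q in c]).astype(np.float32)*1000
    return st[k],(cv2.fitEllipse(W) if shape=="c" else cv2.minAreaRect(W))
E
python3 - <<'E'
from h import *
d=snap("wrist"); print(coaster(d,(273,56),"c"),coaster(d,(510,75),"s")); print(pose()[0][:3,3], ray(d,(138,262),.05))
d["img"]=cv2.imread("pics/w2.png")[:,:,::-1].copy()
d["T"]=np.array([[0.0034,-0.9524,-0.3048,0.5699],[-1,-0.0035,-0.0002,-0.1],[-0.00085,0.3048,-0.9524,0.4004],[0,0,0,1]])
print(coaster(d,(281,75),"s"),coaster(d,(40,60),"c"))
E
```

```text
(array([  219,     0,   110,   117, 10259], dtype=int32), ((601.9819946289062, 129.3329315185547), (107.27422332763672, 107.8534164428711), 12.127002716064453)) (array([  443,    19,   117,   116, 10293], dtype=int32), ((583.669677734375, -100.0066909790039), (99.66636657714844, 99.09773254394531), 82.7618408203125))
[0.49093421 0.12520167 0.25275707] [0.40318201 0.2706618  0.05      ]
(array([  225,    17,   111,   118, 10477], dtype=int32), ((583.7491455078125, -100.56028747558594), (99.3089828491211, 99.32258605957031), 82.65705108642578)) (array([   0,    0,  102,  115, 9845], dtype=int32), ((601.1354370117188, 125.94207763671875), (102.70952606201172, 108.24114990234375), 71.79959106445312))
```

```bash
python3 -m handwheel '[[[0.01,-0.003,0,0],[0.012,-0.001,0,0],[0,0,0,0],[0,0,0,0],[0,0,0,0]]]'
python3 - <<'E'
from h import *
d=snap("wrist","pics/w4.png"); T=pose()[0]; print(coaster(d,(273,80),"c"),T[:3,3].round(4))
z=T[2,3]-.163
for p,h in(((278,308),.19),((278,192),.006)): print(ray(d,p,h+z)[:2]-T[:2,3])
# rim ring: bright pixels
h=cv2.cvtColor(d["img"],cv2.COLOR_RGB2HSV); m=((h[...,1]<40)&(h[...,2]>215)).astype(np.uint8)
n,l,st,c=cv2.connectedComponentsWithStats(m)
for k in range(1,n):
    if st[k][4]>300: print(st[k],c[k].round(1))
E
```

```text
clock: 5.42
position: [0.5123, 0.1304, 0.2523]
ee_rot: [0.0, 1.0, 0.0, -0.002]
contact_force: [-0.5, 0.1, -6.8]
width: 0.0416
gripper_force: 53.6
(array([ 225,   22,  109,  117, 9839], dtype=int32), ((602.1728515625, 129.36776733398438), (107.53765106201172, 108.30023956298828), 76.19010925292969)) [0.5125 0.1305 0.2525]
[2.38073558e-03 2.08212831e-05]
[-1.29417668e-03 -3.93061103e-05]
[   0  129   33   47 1241] [ 14.  153.4]
[ 225  145  100   95 7480] [274.7 191.8]
[125 264  38  35 869] [142.7 281.6]
[ 224  271  109   87 1953] [277.2 321.7]
[391 307  28  25 452] [403.8 318.7]
```

```bash
python3 -m handwheel '[[[0.015,0,0,0],[0.03,0,0,0],[0.03,0.001,0,0],[0.0145,0,0,0],[0,0,0,0]]]'
python3 -m handwheel '[[[0,0,0.015,0],[0,0,0.022,0],[0,0,0.022,0],[0,0,0.012,0],[0,0,0.004,0]]]'
python3 -m handwheel '[[[0,0,0.002,0],[0,0,0.001,0],[0,0,0.001,0],[0,0,0.001,0],[0,0,0,0]]]'
python3 -m handwheel '[[[0,0,0,0],[0,0,0,0]]]'
```

```text
clock: 5.88
position: [0.6068, 0.1294, 0.2523]
ee_rot: [0.0, 1.0, -0.0, 0.002]
contact_force: [1.0, -0.3, -6.6]
width: 0.042
gripper_force: 53.6
clock: 6.3
position: [0.5995, 0.1295, 0.1748]
ee_rot: [0.0, 1.0, 0.0, -0.004]
contact_force: [-1.3, -0.8, -7.5]
width: 0.0421
gripper_force: 53.5
clock: 6.72
position: [0.6029, 0.1297, 0.1737]
ee_rot: [-0.0, 1.0, 0.0, 0.001]
contact_force: [-0.0, 0.2, -7.4]
width: 0.0417
gripper_force: 53.5
clock: 6.88
position: [0.6027, 0.1296, 0.1733]
ee_rot: [0.0, 1.0, 0.0, 0.0]
contact_force: [0.7, 0.4, -7.0]
width: 0.0418
gripper_force: 53.5
```

```bash
python3 -m handwheel '[[[-0.0005,0,0.001,0],[0,0,0,0],[0,0,0,0]]]'|grep -E 'pos|cont'
python3 -m handwheel '[[[0,0,0.001,0],[0,0,0,0],[0,0,0,0]]]'|grep -E 'pos|cont'
```

```text
position: [0.6021, 0.1297, 0.172]
contact_force: [-0.4, 0.9, -7.4]
position: [0.6025, 0.1298, 0.1719]
contact_force: [-0.7, 1.0, 0.3]
```

```bash
python3 -m handwheel '[[[0,0,0,0],[0,0,0,0],[0,0,0,0],[0,0,0,0],[0,0,0,0]]]' 0.085 
python3 -m handwheel '[[[0,0,-0.01,0],[0,0,-0.03,0],[0,0,-0.03,0],[0,0,-0.03,0],[0,0,-0.03,0]]]'
python3 -m handwheel '[[[-0.02,0,0,0],[-0.035,0,0,0],[-0.035,0,0,0],[-0.01,0,0,0],[0,0,0,0]]]'
python3 -m handwheel '[[[0,0,0,0],[0,0,0,0]]]'
python3 - <<'E'
from h import *
d=snap("wrist","pics/w5.png"); print(d["T"].tolist(),proj(d,[.602,.129,.198]))
E
```

```text
clock: 7.8
position: [0.6023, 0.1296, 0.1712]
ee_rot: [0.0, 1.0, 0.0, 0.0]
contact_force: [0.3, 0.3, 0.1]
width: 0.0853
gripper_force: 0.0
clock: 8.22
position: [0.6019, 0.1296, 0.3031]
ee_rot: [-0.0, 1.0, 0.0, 0.0]
contact_force: [1.1, 0.3, 0.1]
width: 0.085
gripper_force: 0.0
clock: 8.63
position: [0.4995, 0.1297, 0.3026]
ee_rot: [-0.0, 1.0, 0.001, 0.001]
contact_force: [-0.5, -0.5, -0.8]
width: 0.0854
gripper_force: 0.0
clock: 8.8
position: [0.5035, 0.1296, 0.3013]
ee_rot: [0.0, 1.0, 0.0, 0.001]
contact_force: [1.2, -0.4, 0.2]
width: 0.0849
gripper_force: 0.0
[[0.000330300358707382, -0.9538516696050559, -0.3002780100062594, 0.5822531786533033], [-0.9999995028060726, -0.0005975884733605754, 0.0007982954481501939, 0.1296981644790941], [-0.0009408981236395357, 0.3002775970325835, -0.9538513927394855, 0.44994621359328774], [0.0, 0.0, 0.0, 1.0]] [279.11685912  62.10230276]
```

View pics/w5.png

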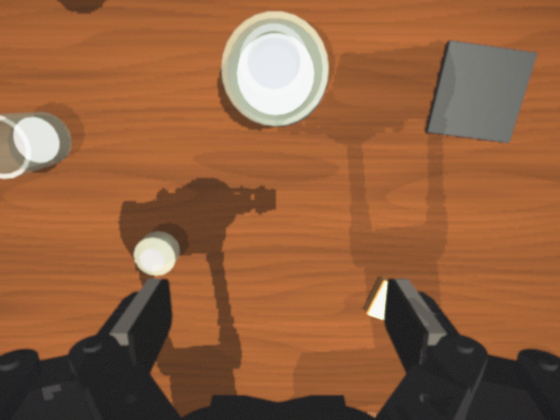

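Decanter stands on the coaster, centred (275,66); the stopper head is at (157,254), 45 px across.

Run:
```python
from h import *
d=snap("wrist"); h=cv2.cvtColor(d["img"],cv2.COLOR_RGB2HSV)
m=((h[...,1]<110)&(h[...,2]>90)).astype(np.uint8); m[:,:125]=0;m[:,190:]=0;m[:225]=0;m[282:]=0
c=max(cv2.findContours(m,0,1)[0],key=cv2.contourArea); e=cv2.fitEllipse(c); print(e,cv2.boundingRect(c))
print(ray(d,e[0],.033),pose()[0][:3,3])
for p in((275,60),): print(ray(d,p,.198))
```

```text
((155.98074340820312, 253.10035705566406), (42.48330307006836, 47.40102005004883), 52.15397644042969) (133, 231, 47, 45)
[0.3971301  0.27897516 0.033     ] [0.50348346 0.12956718 0.30069982]
[0.60318063 0.13157465 0.198     ]
```

```bash
python3 -m handwheel '[[[-0.0213,-0.03,0,0],[-0.0213,-0.03,0.01,0],[-0.0213,-0.03,0.02,0],[-0.0213,-0.03,0.02,0],[-0.0213,-0.0295,0.02,0]]]'
python3 -m handwheel '[[[0,0,0.03,0],[0,0,0.03,0],[0,0,0,0],[0,0,0,0]]]'
python3 - <<'E'
from h import *
d=snap("wrist","pics/w6.png"); T=pose()[0];print(T[:3,3],proj(d,[.397,.279,.033]))
h=cv2.cvtColor(d["img"],cv2.COLOR_RGB2HSV)
m=((h[...,1]<110)&(h[...,2]>90)).astype(np.uint8); m[:,:190]=0;m[:,370:]=0
for c in cv2.findContours(m,0,1)[0]:
    if cv2.contourArea(c)>800: e=cv2.fitEllipse(c); print(e,cv2.boundingRect(c),ray(d,e[0],.033))
E
```

```text
clock: 9.32
position: [0.3959, 0.2803, 0.2302]
ee_rot: [-0.0, 1.0, -0.0, 0.0]
contact_force: [1.2, 0.3, -0.0]
width: 0.0852
gripper_force: 0.0
clock: 9.65
position: [0.3955, 0.2787, 0.1698]
ee_rot: [0.001, 1.0, 0.0, -0.002]
contact_force: [0.5, -0.3, 1.2]
width: 0.0852
gripper_force: 0.0
[0.39689847 0.27909346 0.1714523 ] [277.29285787 195.17021965]
((276.9500427246094, 196.35304260253906), (64.10833740234375, 66.79228210449219), 176.5419158935547) (245, 162, 65, 68) [0.39602152 0.27927341 0.033     ]
```

View pics/w6.png

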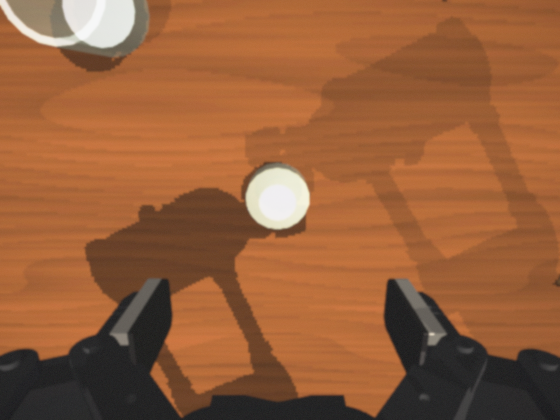

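Stopper head centred at (277,196), right under the jaws (TCP aligned to 1 mm).

```bash
python3 -m handwheel '[[[0,0,0.035,0],[0,0,0.035,0],[0,0,0.035,0],[0,0,0.025,0],[0,0,0.006,0]]]'
python3 -m handwheel '[[[0,0,0,0],[0,0,0,0],[0,0,0,0],[0,0,0,0],[0,0,0,0]]]' 0.04 35
python3 -m handwheel '[[[0,0,-0.02,0],[0,0,-0.04,0],[0,0,-0.04,0],[0,0,-0.04,0],[0,0,-0.04,0]]]'
python3 -m handwheel '[[[0,0,-0.04,0],[0,0,-0.02,0],[0,0,0,0],[0,0,0,0]]]'
python3 - <<'E'
from h import *
d=snap("wrist","pics/w7.png"); T=pose()[0];print(T[:3,3]);print(proj(d,T[:3,3]+[0,0,0]))
E
```

```text
clock: 10.12
position: [0.3957, 0.278, 0.0334]
ee_rot: [0.001, 1.0, -0.001, -0.001]
contact_force: [-0.3, -1.0, 0.2]
width: 0.0851
gripper_force: 0.0
clock: 10.53
position: [0.3972, 0.2791, 0.0369]
ee_rot: [-0.0, 1.0, 0.0, 0.002]
contact_force: [0.5, -1.1, 5.4]
width: 0.0398
gripper_force: 2.5
clock: 10.95
position: [0.3952, 0.2788, 0.2179]
ee_rot: [-0.0, 1.0, 0.0, 0.001]
contact_force: [1.1, 0.5, -0.0]
width: 0.0404
gripper_force: 0.0
clock: 11.28
position: [0.396, 0.2791, 0.2769]
ee_rot: [-0.001, 1.0, 0.0, 0.002]
contact_force: [0.5, -0.4, -0.6]
width: 0.0398
gripper_force: 0.0
[0.39513264 0.27861837 0.27511881]
[279.2072437  279.33709091]
```

View pics/w7.png

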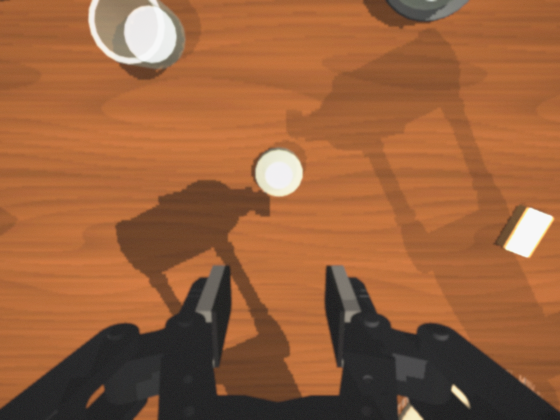

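Stopper was not gripped: it stands free at (278,172), jaws empty at 40 mm. I'll re-measure and look from the side once lowered.

```bash
python3 -m handwheel '[[[0,0,0.02,0],[0,0,0.04,0],[0,0,0.04,0],[0,0,0,0],[0,0,0,0]]]' 0.085
python3 - <<'E'
from h import *
d=snap("wrist"); T=pose()[0];print(T[:3,3])
h=cv2.cvtColor(d["img"],cv2.COLOR_RGB2HSV)
m=((h[...,1]<110)&(h[...,2]>90)).astype(np.uint8); m[:,:190]=0;m[:,370:]=0
for c in cv2.findContours(m,0,1)[0]:
    if cv2.contourArea(c)>800: e=cv2.fitEllipse(c); print(e,cv2.boundingRect(c),ray(d,e[0],.033))
E
python3 -m handwheel '[[[0,0,0.03,0],[0,0,0.04,0],[0,0,0.04,0],[0,0,0.025,0],[0,0,0,0]]]'
python3 - <<'E'
from h import *
a=snap("scene")["img"];b=snap("side")["img"]
print(pose()[0][:3,3])
f=lambda i,x,y:cv2.resize(i[y:y+100,x:x+130,::-1],(390,300),interpolation=cv2.INTER_CUBIC)
cv2.imwrite("pics/sg.png",np.hstack([f(a,350,170),f(b,200,270)]))
E
```

```text
clock: 11.75
position: [0.3931, 0.2775, 0.1724]
ee_rot: [0.002, 1.0, 0.0, -0.004]
contact_force: [1.1, 0.8, 0.0]
width: 0.0851
gripper_force: 0.0
[0.3954074  0.27867385 0.17477223]
((275.235595703125, 192.09613037109375), (63.63405227661133, 66.5050048828125), 175.58721923828125) (243, 158, 65, 68) [0.39599522 0.27923092 0.033     ]
clock: 12.22
position: [0.3943, 0.278, 0.0378]
ee_rot: [0.001, 1.0, 0.0, -0.003]
contact_force: [-0.7, -0.1, 1.3]
width: 0.0852
gripper_force: 0.0
[0.39747472 0.27968211 0.04157292]
```

View pics/sg.png

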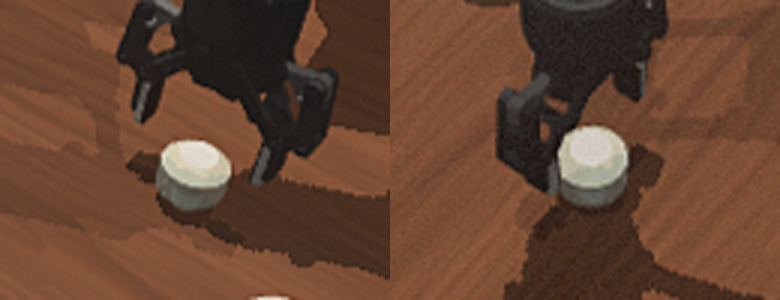

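The open fingertips are level with the top of the head (both views show them about 12 mm too high, from the swing back when open), so go 14 mm lower.

```bash
python3 -m handwheel '[[[0,0,0.008,0],[0,0,0.006,0],[0,0,0,0]]]' 
python3 -m handwheel '[[[0,0,0,0],[0,0,0,0],[0,0,0,0],[0,0,0,0],[0,0,0,0]]]' 0.04 35
python3 -m handwheel '[[[0,0,0,0],[0,0,0,0],[0,0,0,0]]]'
```

```text
clock: 12.57
position: [0.3963, 0.2791, 0.0267]
ee_rot: [-0.0, 1.0, 0.0, 0.001]
contact_force: [0.3, -0.4, 0.1]
width: 0.0854
gripper_force: 0.0
clock: 12.98
position: [0.3961, 0.2789, 0.027]
ee_rot: [-0.0, 1.0, 0.0, 0.001]
contact_force: [-0.2, -1.4, 5.0]
width: 0.0476
gripper_force: 35.1
clock: 13.23
position: [0.3961, 0.2789, 0.027]
ee_rot: [-0.0, 1.0, 0.0, 0.001]
contact_force: [-1.1, -0.5, 4.5]
width: 0.0477
gripper_force: 35.1
```

```bash
python3 -m handwheel '[[[0,0,-0.015,0],[0,0,-0.035,0],[0,0,-0.04,0],[0,0,-0.04,0],[0,0,-0.04,0]]]'
python3 -m handwheel '[[[0,0,-0.04,0],[0,0,-0.03,0],[0,0,-0.01,0],[0.01,0.0075,0,0],[0.026,0.019,0,0]]]'
python3 -m handwheel '[[[0.03,0.0215,0,0],[0.03,0.0215,0,0],[0.03,0.0215,0,0],[0.03,0.0215,0,0],[0.026,0.019,0,0]]]'
python3 -m handwheel '[[[0.015,0.011,0,0],[0.009,0.0065,0,0],[0,0,0,0],[0,0,0,0]]]'
python3 - <<'E'
from h import *
a=snap("scene");b=snap("side");print(pose()[0][:3,3])
A=[tuple(proj(d,[.602,.13,.22]).astype(int)) for d in(a,b)];print(A)
f=lambda d,c:cv2.resize(d["img"][max(c[1]-60,0):,max(c[0]-65,0):][:120,:130,::-1],(390,360),interpolation=cv2.INTER_CUBIC)
cv2.imwrite("pics/s2.png",np.hstack([f(a,A[0]),f(b,A[1])]))
E
```

```text
clock: 13.65
position: [0.395, 0.2785, 0.1978]
ee_rot: [0.0, 1.0, 0.0, -0.0]
contact_force: [0.7, 0.4, -0.9]
width: 0.0473
gripper_force: 36.6
clock: 14.07
position: [0.4294, 0.2532, 0.2756]
ee_rot: [-0.001, 1.0, 0.002, -0.001]
contact_force: [-0.4, 0.3, -1.2]
width: 0.0474
gripper_force: 36.6
clock: 14.48
position: [0.5788, 0.1445, 0.2724]
ee_rot: [0.001, 1.0, -0.0, -0.002]
contact_force: [0.4, 0.6, -0.6]
width: 0.0472
gripper_force: 36.6
clock: 14.82
position: [0.6007, 0.1296, 0.2739]
ee_rot: [-0.0, 1.0, -0.0, -0.002]
contact_force: [-0.4, 1.3, -1.4]
width: 0.0473
gripper_force: 36.6
[0.60025352 0.13062868 0.27535889]
[(np.int64(305), np.int64(171)), (np.int64(231), np.int64(177))]
```

View pics/s2.png

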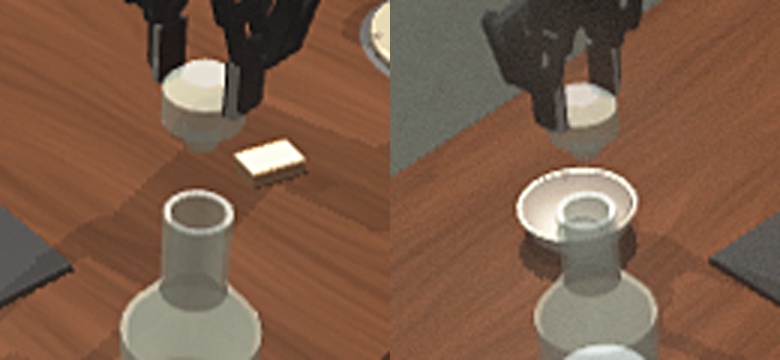

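Stopper hangs upright above the neck (scene: plug (203,145) over neck (199,212); side: both at column 587), about 2 mm off, within the play.

```bash
python3 -m handwheel '[[[0.0015,0.001,0.01,0],[0,0,0.018,0],[0,0,0.015,0],[0,0,0.012,0],[0,0,0.005,0]]]'
python3 -m handwheel '[[[0,0,0.003,0],[0,0,0.002,0],[0,0,0.001,0],[0,0,0,0],[0,0,0,0]]]'
python3 -m handwheel '[[[0,0,0.001,0],[0,0,0.001,0],[0,0,0,0],[0,0,0,0]]]'
```

```text
clock: 15.33
position: [0.601, 0.1296, 0.2139]
ee_rot: [0.0, 1.0, 0.001, -0.002]
contact_force: [-1.5, 0.5, -1.4]
width: 0.0472
gripper_force: 36.6
clock: 15.75
position: [0.6035, 0.1289, 0.2108]
ee_rot: [-0.0, 1.0, 0.0, 0.001]
contact_force: [-0.2, 0.5, -1.1]
width: 0.0473
gripper_force: 36.6
clock: 16.08
position: [0.6032, 0.1288, 0.2081]
ee_rot: [0.0, 1.0, 0.0, -0.0]
contact_force: [-0.1, -0.0, -0.8]
width: 0.0472
gripper_force: 36.6
```

```bash
python3 -m handwheel '[[[0,0,0.001,0],[0,0,0,0],[0,0,0,0]]]'|grep -E 'pos|cont'
python3 -m handwheel '[[[0,0,0.001,0],[0,0,0,0],[0,0,0,0]]]'|grep -E 'pos|cont'
```

```text
position: [0.6033, 0.1288, 0.2071]
contact_force: [-0.6, -0.8, -0.1]
position: [0.6034, 0.1288, 0.207]
contact_force: [-1.1, -0.2, 5.2]
```

```bash
python3 -m handwheel '[[[0,0,0,0],[0,0,0,0],[0,0,0,0],[0,0,0,0],[0,0,0,0]]]' 0.085
python3 -m handwheel '[[[0,0,-0.01,0],[0,0,-0.025,0],[0,0,-0.03,0],[0,0,-0.03,0],[-0.0166,-0.034,0,0]]]'
python3 -m handwheel '[[[-0.0166,-0.034,0,0],[-0.0166,-0.034,0,0],[-0.0166,-0.034,0,0],[-0.0166,-0.034,0,0],[-0.0166,-0.034,0.01,0]]]'
python3 -m handwheel '[[[-0.0166,-0.034,0.01,0],[-0.0166,-0.033,0.01,0],[0,0,0,0],[0,0,0,0]]]'
python3 - <<'E'
from h import *
d=snap("wrist","pics/w8.png");print(pose()[0][:3,3],[proj(d,p).round() for p in([.53,.405,.08],[.53,.405,0],[.602,.129,.2])])
a=snap("scene")["img"][130:290,230:390,::-1];b=d["img"][:,:,::-1]
cv2.imwrite("pics/w8c.png",np.hstack([cv2.resize(b,(480,360)),cv2.resize(a,(320,360))]))
E
```

```text
clock: 17.0
position: [0.6032, 0.1289, 0.2057]
ee_rot: [0.0, 1.0, 0.0, -0.0]
contact_force: [-0.5, 0.3, 0.6]
width: 0.0851
gripper_force: 0.0
clock: 17.42
position: [0.5925, 0.1585, 0.3081]
ee_rot: [0.001, 1.0, -0.003, 0.007]
contact_force: [1.7, 1.8, 1.3]
width: 0.0854
gripper_force: 0.0
clock: 17.83
position: [0.5037, 0.3348, 0.2939]
ee_rot: [-0.001, 1.0, -0.0, 0.002]
contact_force: [0.9, 0.5, 1.0]
width: 0.0851
gripper_force: 0.0
clock: 18.17
position: [0.469, 0.4013, 0.2709]
ee_rot: [0.0, 1.0, 0.002, -0.0]
contact_force: [0.8, -0.6, -0.1]
width: 0.0851
gripper_force: 0.0
[0.47013176 0.4001643  0.27141021] [array([274., 115.]), array([275., 111.]), array([801., -12.])]
```

View pics/w8c.png

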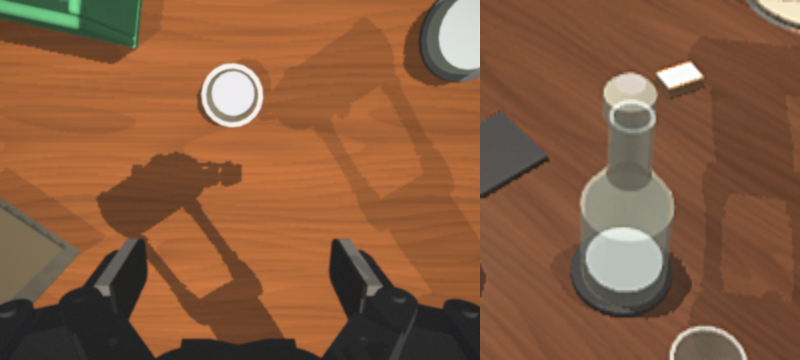

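Right: decanter on its coaster, stopper's head on the neck. Left: low tumbler rim centred (232,95) → full-res (271,111); tall tumbler off to the right.

Run:
```python
from h import *
d=snap("wrist"); h=cv2.cvtColor(d["img"],cv2.COLOR_RGB2HSV)
m=((h[...,1]<60)&(h[...,2]>150)).astype(np.uint8); m[200:]=0;m[:,:200]=0;m[:,350:]=0
c=max(cv2.findContours(m,0,1)[0],key=cv2.contourArea); e=cv2.fitEllipse(c); P=ray(d,e[0],.08);print(e,P,P-pose()[0][:3,3])
print(ray(d,(e[0][0]-e[1][0]/2,e[0][1]),.08)[1]-P[1])
```

```text
((268.14947509765625, 113.20399475097656), (70.83350372314453, 72.57339477539062), 1.835100531578064) [0.53366905 0.40824592 0.08      ] [ 0.06251305  0.00918159 -0.19184373]
0.03151734929840644
```

```bash
python3 -m handwheel '[[[0.0315,-0.004,0.02,0],[0.0315,-0.0045,0.02,0],[0,0,0.04,0],[0,0,0.03,0],[0,0,0,0]]]'
python3 -m handwheel '[[[0,0,0,0]]]'
python3 - <<'E'
from h import *
d=snap("wrist","pics/w9.png");T=pose()[0];print(T[:3,3])
h=cv2.cvtColor(d["img"],cv2.COLOR_RGB2HSV)
m=((h[...,1]<60)&(h[...,2]>150)).astype(np.uint8); m[:,:160]=0;m[:,400:]=0
c=max(cv2.findContours(m,0,1)[0],key=cv2.contourArea); e=cv2.fitEllipse(c); P=ray(d,e[0],.08);print(e,P)
E
```

```text
clock: 18.73
position: [0.5312, 0.4041, 0.1542]
ee_rot: [0.004, 1.0, -0.001, -0.006]
contact_force: [-1.2, -1.1, -1.0]
width: 0.0851
gripper_force: 0.0
clock: 18.82
position: [0.5336, 0.4065, 0.1601]
ee_rot: [0.001, 1.0, -0.001, -0.001]
contact_force: [0.3, -0.2, 0.5]
width: 0.0848
gripper_force: 0.0
[0.53465419 0.40762684 0.16246446]
((275.290771484375, 216.4479522705078), (94.79456329345703, 98.83586120605469), 4.339059352874756) [0.53636574 0.40809985 0.08      ]
```

```bash
python3 -m handwheel '[[[0.0015,-0.0005,0.025,0],[0,0,0.035,0],[0,0,0.035,0],[0,0,0.018,0],[0,0,0.004,0]]]'
python3 -m handwheel '[[[0,0,0,0],[0,0,0,0],[0,0,0,0],[0,0,0,0],[0,0,0,0]]]' 0.05 35
python3 -m handwheel '[[[0,0,0,0],[0,0,0,0]]]'
```

```text
clock: 19.28
position: [0.5345, 0.4082, 0.0434]
ee_rot: [0.001, 1.0, -0.0, -0.001]
contact_force: [-0.9, 0.2, -1.1]
width: 0.0847
gripper_force: 0.0
clock: 19.7
position: [0.5369, 0.4094, 0.0476]
ee_rot: [-0.001, 1.0, 0.0, 0.003]
contact_force: [-0.6, -2.6, 6.4]
width: 0.0632
gripper_force: 39.5
clock: 19.87
position: [0.5369, 0.4094, 0.0476]
ee_rot: [-0.001, 1.0, 0.0, 0.003]
contact_force: [0.6, -2.9, 6.9]
width: 0.0633
gripper_force: 39.5
```

```bash
python3 -m handwheel '[[[0,0,-0.01,0],[0,0,-0.025,0],[0,0,-0.03,0],[0,0,-0.02,0],[-0.0075,0.016,0,0]]]'
python3 -m handwheel '[[[-0.0147,0.031,0,0],[-0.0147,0.031,0,0],[-0.0147,0.031,0,0],[-0.0147,0.031,0,0],[-0.0147,0.031,0,0]]]'
python3 -m handwheel '[[[-0.0147,0.031,0,0],[-0.0147,0.031,0,0],[-0.0147,0.031,0,0],[0,0.03,0,0],[0.015,0.03,0,0]]]'
python3 -m handwheel '[[[0.022,0.0275,0,0],[0.022,0.0275,0,0],[0.022,0.0275,0,0],[0.022,0.0275,0,0],[0.022,0.0275,0,0]]]'
python3 -m handwheel '[[[0.022,0.0275,0,0],[0.01,0.01,0,0],[0,0,0,0],[0,0,0,0]]]'
python3 - <<'E'
from h import *
T,s=pose();print(T[:3,3]); d=snap("wrist","pics/w10.png");z=T[2,3]-.0476
h=cv2.cvtColor(d["img"],cv2.COLOR_RGB2HSV)
m=((h[...,1]<60)&(h[...,2]>190)).astype(np.uint8); m[:,:160]=0;m[:,400:]=0;m[:150]=0
c=max(cv2.findContours(m,0,1)[0],key=cv2.contourArea); e=cv2.fitEllipse(c); print(e,ray(d,e[0],.08+z)-T[:3,3])
E
```

```text
clock: 20.28
position: [0.5321, 0.3979, 0.1356]
ee_rot: [-0.005, 1.0, 0.001, 0.006]
contact_force: [2.0, 0.5, -2.3]
width: 0.0636
gripper_force: 40.3
clock: 20.7
position: [0.4529, 0.2369, 0.1298]
ee_rot: [-0.0, 1.0, 0.0, 0.0]
contact_force: [0.4, -0.7, -3.1]
width: 0.0635
gripper_force: 40.3
clock: 21.12
position: [0.4199, 0.0842, 0.1296]
ee_rot: [-0.0, 1.0, 0.001, -0.002]
contact_force: [0.2, 1.3, -3.7]
width: 0.0633
gripper_force: 40.3
clock: 21.53
position: [0.536, -0.0539, 0.1301]
ee_rot: [-0.0, 1.0, -0.0, 0.001]
contact_force: [0.4, 0.6, -3.2]
width: 0.0637
gripper_force: 40.4
clock: 21.87
position: [0.5668, -0.0902, 0.1292]
ee_rot: [-0.001, 1.0, -0.001, -0.0]
contact_force: [0.3, 0.9, -2.9]
width: 0.0633
gripper_force: 40.5
[ 0.566841   -0.09019081  0.12921677]
((277.96490478515625, 313.8398132324219), (164.22479248046875, 182.4735565185547), 0.9544523358345032) [3.43590565e-03 1.62960573e-05 3.24000000e-02]
```

```bash
python3 -m handwheel '[[[0.008,0.005,0,0],[0.008,0.005,0.01,0],[0,0,0.02,0],[0,0,0.02,0],[0,0,0.012,0]]]'
python3 -m handwheel '[[[0,0,0.005,0],[0,0,0.002,0],[0,0,0.001,0],[0,0,0,0],[0,0,0,0]]]'
python3 -m handwheel '[[[0,0,0.001,0],[0,0,0,0],[0,0,0,0]]]'
```

```text
clock: 22.33
position: [0.5822, -0.0995, 0.0648]
ee_rot: [-0.0, 1.0, 0.001, -0.001]
contact_force: [-0.3, -0.1, -3.7]
width: 0.0637
gripper_force: 40.5
clock: 22.75
position: [0.5837, -0.1003, 0.06]
ee_rot: [0.0, 1.0, 0.0, 0.001]
contact_force: [0.6, -0.3, -3.4]
width: 0.0635
gripper_force: 40.5
clock: 23.0
position: [0.5831, -0.1003, 0.0585]
ee_rot: [0.0, 1.0, 0.0, 0.0]
contact_force: [-0.2, 0.0, -3.6]
width: 0.0634
gripper_force: 40.5
```

```bash
python3 -m handwheel '[[[0,0,0.001,0],[0,0,0,0],[0,0,0,0]]]'|grep -E 'pos|cont'
python3 -m handwheel '[[[0,0,0.001,0],[0,0,0,0],[0,0,0,0]]]'|grep -E 'pos|cont'
python3 -m handwheel '[[[0,0,0.001,0],[0,0,0,0],[0,0,0,0]]]'|grep -E 'pos|cont'
```

```text
position: [0.5828, -0.1002, 0.0571]
contact_force: [0.2, 0.6, -2.9]
position: [0.5828, -0.1001, 0.056]
contact_force: [0.2, 0.0, -3.3]
position: [0.5831, -0.1003, 0.0557]
contact_force: [-1.4, 0.8, 2.4]
```

```bash
python3 -m handwheel '[[[0,0,0,0],[0,0,0,0],[0,0,0,0],[0,0,0,0]]]' 0.085
python3 -m handwheel '[[[0,0,-0.02,0],[0,0,-0.04,0],[0,0,-0.04,0],[-0.02,0,-0.035,0],[-0.025,0,-0.03,0]]]'
python3 -m handwheel '[[[-0.025,0,-0.03,0],[-0.02,0,-0.02,0],[0,0,0,0],[0,0,0,0]]]'
python3 - <<'E'
from h import *
d=snap("wrist","pics/w11.png");print(d["T"].round(5).tolist(),proj(d,[.5837,-.1003,.088]).round(1),proj(d,[.5837,-.1003,.016]).round(1))
E
```

```text
clock: 24.08
position: [0.5831, -0.1002, 0.0551]
ee_rot: [0.0, 1.0, 0.0, 0.0]
contact_force: [-0.2, 0.4, -0.2]
width: 0.0849
gripper_force: 0.0
clock: 24.5
position: [0.5396, -0.1006, 0.2226]
ee_rot: [0.001, 1.0, 0.0, 0.002]
contact_force: [0.4, -1.9, -0.4]
width: 0.0853
gripper_force: 0.0
clock: 24.83
position: [0.4931, -0.1004, 0.2717]
ee_rot: [0.001, 1.0, -0.0, 0.002]
contact_force: [-0.1, -0.2, 0.4]
width: 0.0849
gripper_force: 0.0
[[-5e-05, -0.95445, -0.29839, 0.57148], [-1.0, 0.00018, -0.00041, -0.1001], [0.00044, 0.29839, -0.95445, 0.42045], [0.0, 0.0, 0.0, 1.0]] [277.7  80.5] [277.7  83.2]
```

View pics/w11.png

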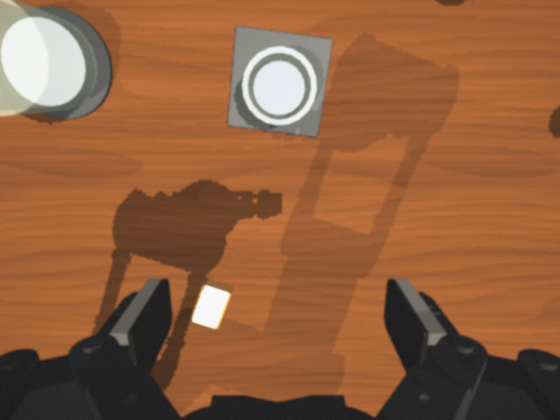

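Low tumbler stands on the square coaster: rim centre near (280,85), coaster centre near (279,82). I'll quantify the offset.

Run:
```python
from h import *
d=snap("wrist"); h=cv2.cvtColor(d["img"],cv2.COLOR_RGB2HSV)
C=(h[...,1]<70)&(h[...,2]>60); C[:,:200]=0;C[:,360:]=0;C[160:]=0
c=max(cv2.findContours(cv2.morphologyEx(C.astype(np.uint8),cv2.MORPH_CLOSE,np.ones((5,5))),0,1)[0],key=cv2.contourArea)
W=np.array([ray(d,q[0],.008)[:2] for q in c]).astype(np.float32)*1000; print("coaster",cv2.minAreaRect(W))
m=((h[...,1]<60)&(h[...,2]>190)).astype(np.uint8); m[:,:200]=0;m[:,360:]=0;m[160:]=0
cs,hi=cv2.findContours(m,cv2.RETR_CCOMP,1)
for q in cs:
    if cv2.contourArea(q)>400:
        e=cv2.fitEllipse(q); print(e,"rim",ray(d,e[0],.088)[:2],"foot",ray(d,e[0],.014)[:2])
```

```text
coaster ((583.8447875976562, -100.59246063232422), (99.20416259765625, 99.17237854003906), 82.7346420288086)
((278.97698974609375, 86.73919677734375), (50.5041389465332, 53.3238525390625), 1.9997714757919312) rim [ 0.57823249 -0.10099767] foot [ 0.57964172 -0.10120688]
((279.505126953125, 84.6057357788086), (73.85113525390625, 78.3171157836914), 176.98045349121094) rim [ 0.57994323 -0.10144215] foot [ 0.58173523 -0.10175082]
((279.3486022949219, 85.06961059570312), (64.12373352050781, 67.71900939941406), 1.2491052150726318) rim [ 0.57957174 -0.10131036] foot [ 0.58128062 -0.10158953]
```

Tumbler sits ~4 mm toward -x of the coaster's middle; I'll check the decanter the same way before mending.

```bash
python3 -m handwheel '[[[0,-0.029,-0.01,0],[0,-0.04,-0.01,0],[0,-0.04,-0.01,0],[0,-0.04,0,0],[0,-0.04,0,0]]]'
python3 -m handwheel '[[[0,-0.04,0,0],[0,0,0,0],[0,0,0,0]]]'
python3 - <<'E'
from h import *
d=snap("wrist","pics/w12.png");a=snap("scene","pics/sc2.png");b=snap("side","pics/sd2.png")
x=cv2.resize(d["img"][:200,180:380,::-1],(400,400))
f=lambda i,x0,y0:cv2.resize(i["img"][y0:y0+60,x0:x0+60,::-1],(400,400),interpolation=cv2.INTER_CUBIC)
cv2.imwrite("pics/dec.png",cv2.resize(np.hstack([x,f(a,270,215)]),(800,400)))
print(pose()[0][:3,3],proj(d,[.602,.1293,.008]),proj(d,[.602,.1293,.198]),proj(a,[.602,.1293,.008]))
E
```

```text
clock: 25.35
position: [0.4934, 0.0907, 0.2986]
ee_rot: [-0.0, 1.0, -0.0, -0.001]
contact_force: [1.0, 0.2, 0.1]
width: 0.0851
gripper_force: 0.0
clock: 25.6
position: [0.4928, 0.131, 0.2978]
ee_rot: [0.0, 1.0, 0.003, -0.002]
contact_force: [0.9, -1.1, 0.4]
width: 0.0853
gripper_force: 0.0
[0.49302644 0.1279107  0.29878873] [280.00657745  64.20966103] [281.78611829  41.7403055 ] [300.03616788 249.07128391]
```

View pics/dec.png

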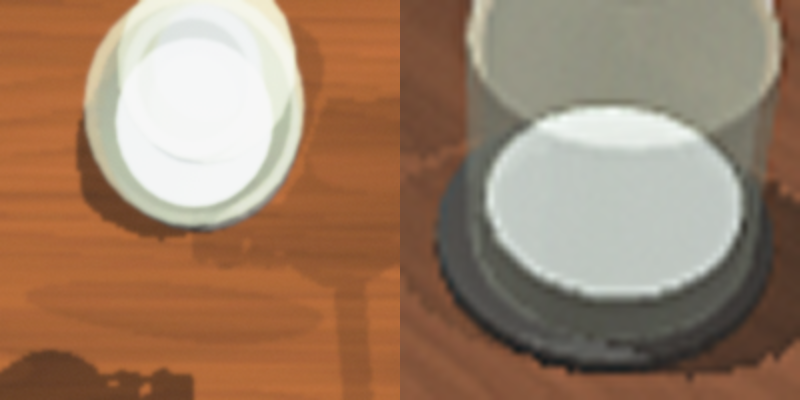

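Wrist view is too occluded; the scene crop shows the floor disc at (614,201) versus the coaster spanning 437–772 (centre 604). I'll measure both offsets from the two fixed cameras jointly, relative to the coasters in the first pictures.

```bash
cat > m.py <<'E'
from h import *
import sys
D={n:snap(n) for n in("scene","side")}
I={"scene":"pics/scene0.png","side":"pics/side0.png"}
pc={"scene":((300,250),(236,198)),"side":((238,248),(298,204))}
R_,S_={},{}
def comp(m,p):
    l=cv2.connectedComponents(m.astype(np.uint8),connectivity=4)[1]; k=l[p[1],p[0]]
    if k==0: return None
    return max(cv2.findContours((l==k).astype(np.uint8),0,1)[0],key=cv2.contourArea)
for n in D:
    d=D[n]; h0=cv2.cvtColor(cv2.imread(I[n]),cv2.COLOR_BGR2HSV); h=cv2.cvtColor(d["img"],cv2.COLOR_RGB2HSV)
    for j,(nm,sh) in enumerate((("R","c"),("S","s"))):
        # slate: less saturated than wood
        c=comp((h0[...,1]<85)&(h0[...,2]<90),pc[n][j])
        W=np.array([ray(d,q[0],.008)[:2] for q in c]).astype(np.float32)*1000
        f=cv2.fitEllipse(W) if sh=="c" else cv2.minAreaRect(W)
        u=proj(d,np.append(np.array(f[0])/1000,.012)).astype(int)
        v=h[u[1],u[0]]; b=comp((h[...,2]>150)&(h[...,1]<40),u)
        print(n,nm,np.round(f[0],1),np.round(f[1],1),u,v, None if b is None else (cv2.boundingRect(b),cv2.fitEllipse(b)))
        if b is not None:
            e=cv2.fitEllipse(b)[0]
            for z in(.01,.014,.018): print("   z",z,(ray(d,e,z)[:2]*1000-f[0]).round(1))
E
python3 m.py
```

```text
scene R [604.1 131.4] [106.4 109.4] [300 248] [ 64  10 199] ((283, 231, 38, 28), ((301.57855224609375, 244.58358764648438), (27.628318786621094, 37.72910690307617), 94.61731719970703))
   z 0.01 [-12.9  -7.3]
   z 0.014 [-10.  -5.]
   z 0.018 [-7.1 -2.6]
scene S [585.4 -97.9] [103.4 101.1] [235 196] [ 51  11 164] ((226, 183, 21, 14), ((236.2770233154297, 189.447509765625), (12.920524597167969, 20.1566162109375), 85.88760375976562))
   z 0.01 [-21.1 -19.8]
   z 0.014 [-18.  -16.1]
   z 0.018 [-15.  -12.3]Traceback (most recent call last):
  File "m.py", line 16, in <module>
    W=np.array([ray(d,q[0],.008)[:2] for q in c]).astype(np.float32)*1000
                                              ^
TypeError: 'NoneType' object is not iterable
```

Run:
```python
import cv2,numpy as np
from h import *
b=snap("side")
f=lambda i,x0,y0,w,h:cv2.resize(i[y0:y0+h,x0:x0+w],(400,300),interpolation=cv2.INTER_CUBIC)
s0=cv2.imread("pics/side0.png"); s=b["img"][:,:,::-1]; c0=cv2.imread("pics/scene0.png"); c=cv2.imread("pics/sc2.png")
g=np.vstack([np.hstack([f(s,208,205,60,60),f(s,268,165,60,60)]),np.hstack([f(c,270,215,60,60),f(c,206,160,60,60)])])
cv2.imwrite("pics/q.png",g)
for n,i,p in(("side",s0,((238,248),(298,204))),("scene",c0,((300,250),(236,198)))):
    for q in p: print(n,q,i[q[1],q[0]-26-10:q[0]+40:2].max(1),cv2.cvtColor(i,cv2.COLOR_BGR2HSV)[q[1],q[0]-36:q[0]+40:2,1])
```

```text
side (238, 248) [121 123 125 129 122 130 133  91  93  97  93  97  96  97  95  96  95 100
  97  90  97  94  95  98 102  98  91  95  98  93 125 127 125 122 119 124
 113 120] [148 143 139 144 144 127 136  48  44  55  55  53  43  53  48  56  56  51
  55  48  55  52  54  47  48  44  50  48  44  88 141 147 129 142 146 136
 147 138]
side (298, 204) [130 128 134 135 140  79  60  87  86  90  82  85  84  83  84  85  78  86
  89  90  90  87  79  83  87  91  87  92  93  72  45 134 126 116 129 132
 126 123] [149 145 137 147 142 126  30  15  18  20  25  21  12  22  21  21  20  15
  23  25  25  21  23  34  26  25  26  22  27  32 108 147 142 143 138 139
 150 143]
scene (300, 250) [139 143 136 134 134 139  87  89  88  89  89  88  88  89  87  88  88  87
  87  87  87  89  87  87  86  87  86  87  87  87  86 146 132 131 133 134
 132 124] [143 143 146 145 145 145   3  14  17  17  17  14  17  14  12  14  17  18
  15  15  15  17  15  12  12  12  15  15  18  18   9 157 145 146 148 145
 145 144]
scene (236, 198) [132 130 129 135 139  39  87  92  89  90  90  89  90  90  87  87  89  89
  88  88  88  88  87  88  87  87  88  87  87  88  87  93 125 122 128 136
 130 131] [143 143 142 142 145  59  12  19  17  20  20  17  17  17  15   9   9  14
  12  14  12  14  15  14  18  18  17  15  18  17  12  36 149 144 143 146
 147 142]
```

View pics/q.png

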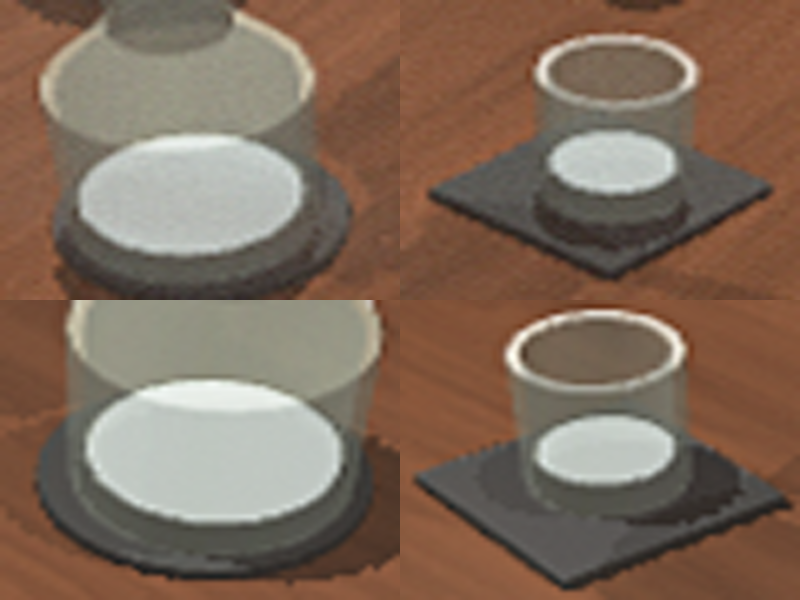

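Crops (6.67×): decanter side disc 78–304 vs coaster 53–352; scene disc 86–343 vs 37–373; tumbler side disc 546–678 vs coaster 428–773; scene 536–677 vs 415–792. Horizontal offsets in two views give x,y regardless of height; I'll compute them with centroids.

```bash
cat > m.py <<'E'
from h import *
from scipy.optimize import least_squares
pc={"scene":((300,250),(236,198)),"side":((238,248),(298,204))}
A={0:[],1:[]}
def blob(m,p):
    l=cv2.connectedComponents(m.astype(np.uint8),connectivity=4)[1]; k=l[p[1],p[0]]; 
    w=cv2.boundingRect((l==k).astype(np.uint8)); return np.argwhere(l==k)[:,::-1].mean(0),w
Z={0:.0,1:.0}
for n in("scene","side"):
    d=snap(n); h0=cv2.cvtColor(cv2.imread(f"pics/{n}0.png"),cv2.COLOR_BGR2HSV); h=cv2.cvtColor(d["img"],cv2.COLOR_RGB2HSV)
    for j in(0,1):
        c,w=blob(cv2.medianBlur(((h0[...,1]<95)&(h0[...,2]<115)).astype(np.uint8),3),pc[n][j])
        q=(pc[n][j][0],pc[n][j][1]-7); b,v=blob((h[...,2]>140)&(h[...,1]<45),q)
        print(n,j,c.round(1),w,b.round(1),v)
        A[j].append((d,c,b))
for j in A:
    # unknown: coaster centre C (on z~.006 incl. side wall) and disc centre P, both triangulated from the two views
    def tri(k): return least_squares(lambda X:np.concatenate([proj(a[0],X)-a[k] for a in A[j]]),[.59,0,.01])
    c,p=tri(1),tri(2); print(j,c.x.round(4),p.x.round(4),((p.x-c.x)*1000).round(1),c.cost.round(2),p.cost.round(2))
E
python3 m.py
```

```text
scene 0 [300.2 250.6] (275, 231, 51, 40) [302.  233.4] (280, 207, 45, 53)
scene 1 [235.4 198.1] (209, 180, 54, 38) [236.2 189.5] (226, 183, 21, 14)
side 0 [237.8 248.7] (216, 233, 45, 33) [235.3 232.8] (216, 208, 38, 48)
side 1 [297.8 202.9] (273, 187, 50, 33) [299.5 196.9] (290, 191, 20, 13)
0 [0.6015 0.1299 0.0027] [0.6022 0.1325 0.0584] [ 0.7  2.6 55.6] 0.04 0.09
1 [ 0.5831 -0.1006  0.0029] [ 0.578  -0.1008  0.0268] [-5.  -0.2 23.9] 0.02 0.13
```

Fixed cameras agree with the coaster positions: decanter is within ~2.7 mm of centre (fine), tumbler about 4.5 mm off in x. Regrip the tumbler and shift it +4.5 mm.

```bash
python3 -m handwheel '[[[0,0.035,0,0],[0.015,0.038,0,0],[0.018,0.038,0,0],[0.018,0.035,0,0],[0.015,0.035,0,0]]]'
python3 -m handwheel '[[[0.015,0.035,0,0],[0.005,0.0133,0,0],[0,0,0.03,0],[0,0,0.04,0],[0,0,0.04,0]]]'
python3 -m handwheel '[[[0,0,0,0],[0,0,0,0],[0,0,0,0]]]'
```

```text
clock: 26.42
position: [0.5594, -0.0544, 0.3005]
ee_rot: [0.0, 1.0, -0.0, 0.001]
contact_force: [0.7, 0.2, 0.7]
width: 0.0849
gripper_force: 0.0
clock: 26.83
position: [0.5794, -0.1013, 0.1901]
ee_rot: [0.0, 1.0, -0.001, 0.002]
contact_force: [0.1, 0.2, -0.5]
width: 0.0848
gripper_force: 0.0
clock: 27.08
position: [0.5801, -0.1006, 0.1924]
ee_rot: [0.0, 1.0, 0.0, 0.002]
contact_force: [0.6, 0.1, 0.7]
width: 0.0848
gripper_force: 0.0
```

```bash
python3 -m handwheel '[[[0,0,0.035,0],[0,0,0.04,0],[0,0,0.04,0],[0,0,0.018,0],[0,0,0.004,0]]]'
python3 -m handwheel '[[[0,0,0,0],[0,0,0,0],[0,0,0,0],[0,0,0,0],[0,0,0,0]]]' 0.05 35
python3 -m handwheel '[[[0,0,-0.003,0],[0,0,-0.005,0],[0.0045,0,0,0],[0,0,0,0],[0,0,0,0]]]'
python3 -m handwheel '[[[0,0,0.003,0],[0,0,0.002,0],[0,0,0.001,0],[0,0,0,0],[0,0,0,0]]]'
```

```text
clock: 27.5
position: [0.5787, -0.1, 0.0523]
ee_rot: [-0.0, 1.0, 0.0, -0.001]
contact_force: [-1.0, 0.7, 0.2]
width: 0.0849
gripper_force: 0.0
clock: 27.92
position: [0.5815, -0.1012, 0.0565]
ee_rot: [0.001, 1.0, 0.0, 0.003]
contact_force: [0.5, -1.4, 7.6]
width: 0.0635
gripper_force: 39.3
clock: 28.33
position: [0.5834, -0.1, 0.0609]
ee_rot: [-0.0, 1.0, 0.0, -0.0]
contact_force: [-0.1, 0.6, -4.1]
width: 0.0637
gripper_force: 39.3
clock: 28.75
position: [0.583, -0.1001, 0.0564]
ee_rot: [0.0, 1.0, 0.0, 0.0]
contact_force: [-2.4, -0.7, 7.3]
width: 0.0636
gripper_force: 40.2
```

```bash
python3 -m handwheel '[[[0,0,0,0],[0,0,0,0],[0,0,0,0],[0,0,0,0]]]' 0.085
python3 -m handwheel '[[[0,0,-0.02,0],[0,0,-0.04,0],[0,0,-0.04,0],[0,0,-0.04,0],[0,0,-0.04,0]]]'
python3 -m handwheel '[[[-0.008,0.034,0,0],[-0.008,0.034,0,0],[-0.008,0.034,0,0],[-0.008,0.034,0,0],[-0.008,0.034,0,0]]]'
python3 -m handwheel '[[[-0.008,0.034,0,0],[-0.008,0.034,0,0],[-0.008,0.034,0,0],[-0.008,0.034,0,0],[-0.008,0.031,0,0]]]'
python3 -m handwheel '[[[0,0,0,0],[0,0,0,0]]]'
python3 m.py
python3 - <<'E'
from h import *
d=snap("wrist","pics/w13.png");print(pose()[0][:3,3],proj(d,[.553,-.437,.08]))
E
```

```text
clock: 29.08
position: [0.5832, -0.1001, 0.0549]
ee_rot: [0.0, 1.0, 0.0, -0.0]
contact_force: [0.5, 0.0, -0.4]
width: 0.0851
gripper_force: 0.0
clock: 29.5
position: [0.5829, -0.1, 0.2367]
ee_rot: [-0.0, 1.0, 0.0, -0.0]
contact_force: [1.0, -0.7, -0.8]
width: 0.085
gripper_force: 0.0
clock: 29.92
position: [0.5427, -0.2715, 0.2351]
ee_rot: [0.0, 1.0, 0.0, 0.0]
contact_force: [0.3, 0.5, 0.5]
width: 0.0849
gripper_force: 0.0
clock: 30.33
position: [0.5026, -0.4392, 0.2347]
ee_rot: [0.0, 1.0, -0.0, -0.0]
contact_force: [1.7, 0.2, -0.5]
width: 0.0853
gripper_force: 0.0
clock: 30.5
position: [0.5025, -0.4388, 0.2341]
ee_rot: [-0.0, 1.0, -0.001, -0.0]
contact_force: [0.3, 0.2, 0.0]
width: 0.0854
gripper_force: 0.0
scene 0 [300.2 250.6] (275, 231, 51, 40) [302.1 233.4] (281, 206, 44, 54)
scene 1 [235.4 198.1] (209, 180, 54, 38) [236.3 190. ] (226, 184, 21, 13)
side 0 [237.8 248.7] (216, 233, 45, 33) [236.1 243.2] (220, 231, 34, 25)
side 1 [297.8 202.9] (273, 187, 50, 33) [299. 197.] (290, 191, 19, 13)
0 [0.6015 0.1299 0.0027] [0.5933 0.1321 0.041 ] [-8.2  2.2 38.3] 0.04 21.41
1 [ 0.5831 -0.1006  0.0029] [ 0.5789 -0.0995  0.0267] [-4.2  1.1 23.9] 0.02 0.1
[ 0.50356175 -0.43598222  0.23490395] [279.08324856 132.07080437]
```

View pics/w13.png

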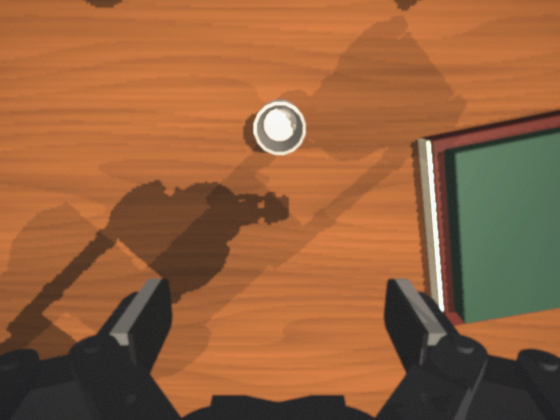

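Jigger rim centred at (279,127); books start at column 420, clear of the fingers.

```bash
cat > rim.py <<'E'
from h import *
import sys
x0,x1,y0,y1,z=map(float,sys.argv[1:6])
d=snap("wrist"); T=pose()[0]; h=cv2.cvtColor(d["img"],cv2.COLOR_RGB2HSV)
m=((h[...,1]<90)&(h[...,2]>60)).astype(np.uint8); k=np.zeros_like(m); k[int(y0):int(y1),int(x0):int(x1)]=1
c=max(cv2.findContours(m*k,0,1)[0],key=cv2.contourArea); e=cv2.fitEllipse(c); P=ray(d,e[0],z); print(e,P,(P-T[:3,3])[:2])
E
python3 rim.py 240 320 85 170 .08
python3 -m handwheel '[[[0.0275,0,0.02,0],[0.027,0,0.03,0],[0,0,0.02,0],[0,0,0,0],[0,0,0,0]]]'
python3 -m handwheel '[[[0,0,0,0]]]'
python3 - <<'E'
from h import *
d=snap("wrist","pics/w14.png");print(proj(d,[.557,-.437,.08]))
E
python3 rim.py 200 360 150 290 .08
```

```text
((279.5661315917969, 127.59748077392578), (51.87845993041992, 54.31875991821289), 6.900566101074219) [ 0.55679452 -0.43695558  0.08      ] [ 0.05310149 -0.00115255]
clock: 31.12
position: [0.5576, -0.4353, 0.1641]
ee_rot: [-0.001, 1.0, 0.001, -0.001]
contact_force: [-0.4, -0.6, -0.2]
width: 0.0849
gripper_force: 0.0
clock: 31.2
position: [0.5582, -0.4369, 0.1668]
ee_rot: [0.001, 1.0, 0.001, 0.001]
contact_force: [-0.1, 0.4, -0.1]
width: 0.0848
gripper_force: 0.0
[278.01862488 219.42459184]
((276.9892883300781, 210.3092498779297), (59.94402313232422, 83.16880798339844), 0.7627108693122864) [ 0.56337462 -0.43691207  0.08      ] [0.00514626 0.00075144]
```

View pics/w14.png

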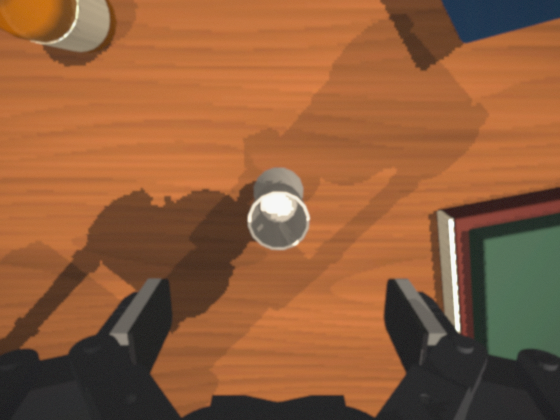

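Rim centre at (278,220), matching (.557,-.437).

```bash
python3 -m handwheel '[[[-0.001,0,0.03,0],[0,0,0.035,0],[0,0,0.025,0],[0,0,0.012,0],[0,0,0.0045,0]]]'
python3 -m handwheel '[[[0,0,0,0],[0,0,0,0],[0,0,0,0],[0,0,0,0],[0,0,0,0]]]' 0.025 25
python3 -m handwheel '[[[0,0,0,0],[0,0,0,0],[0,0,0,0]]]'
```

```text
clock: 31.72
position: [0.5558, -0.4368, 0.0575]
ee_rot: [-0.001, 1.0, -0.0, -0.001]
contact_force: [0.1, -0.4, 0.1]
width: 0.0848
gripper_force: 0.0
clock: 32.13
position: [0.5579, -0.438, 0.0611]
ee_rot: [0.001, 1.0, 0.0, 0.002]
contact_force: [0.4, 0.4, 6.7]
width: 0.0404
gripper_force: 25.0
clock: 32.38
position: [0.5579, -0.438, 0.0612]
ee_rot: [0.001, 1.0, 0.0, 0.002]
contact_force: [1.0, 1.0, 6.9]
width: 0.0408
gripper_force: 25.0
```

```bash
python3 -m handwheel '[[[0,0,-0.015,0],[0,0,-0.035,0],[0,0,-0.04,0],[0,0,-0.04,0],[0,0,-0.04,0]]]'
python3 -m handwheel '[[[0,0,-0.03,0],[0,0,-0.01,0],[-0.004,-0.017,0,0],[-0.0065,-0.0335,0,0],[-0.0065,-0.0335,0,0]]]'
python3 -m handwheel '[[[-0.0065,-0.0335,0,0],[-0.0065,-0.0335,0,0],[-0.0065,-0.0335,0,0],[-0.0065,-0.0335,0,0],[-0.0065,-0.0335,0,0]]]'
python3 -m handwheel '[[[-0.0065,-0.0335,0,0],[-0.0065,-0.0335,0,0],[-0.004,-0.018,0,0],[0,0,0,0],[0,0,0,0]]]'
cat > t.py <<'E'
from h import *
import sys
d=snap("wrist","pics/w15.png"); h=cv2.cvtColor(d["img"],cv2.COLOR_RGB2HSV); print(pose()[0][:3,3])
C=(h[...,1]<70)&(h[...,2]>60); C[:,:200]=0;C[:,360:]=0;C[165:]=0
c=max(cv2.findContours(cv2.morphologyEx(C.astype(np.uint8),cv2.MORPH_CLOSE,np.ones((5,5))),0,1)[0],key=cv2.contourArea)
W=np.array([ray(d,q[0],.008)[:2] for q in c]).astype(np.float32)*1000; f=cv2.minAreaRect(W); print("coaster",f)
m=((h[...,1]<60)&(h[...,2]>190)).astype(np.uint8); m[:,:200]=0;m[:,360:]=0;m[165:]=0
cs,hi=cv2.findContours(m,cv2.RETR_CCOMP,1)
for q in cs:
    if cv2.contourArea(q)>400:
        e=cv2.fitEllipse(q); print(np.round(e[0],1),np.round(e[1],1),"rim",ray(d,e[0],.088)[:2]*1000-f[0],"floor",ray(d,e[0],.018)[:2]*1000-f[0])
E
python3 t.py
```

```text
clock: 32.8
position: [0.5565, -0.4368, 0.2305]
ee_rot: [-0.0, 1.0, 0.0, -0.0]
contact_force: [0.3, 0.1, -2.2]
width: 0.0405
gripper_force: 25.7
clock: 33.22
position: [0.539, -0.3528, 0.267]
ee_rot: [-0.001, 1.0, -0.001, -0.001]
contact_force: [1.3, 1.6, -0.9]
width: 0.0404
gripper_force: 25.8
clock: 33.63
position: [0.506, -0.1838, 0.2674]
ee_rot: [-0.0, 1.0, -0.0, -0.001]
contact_force: [0.5, -0.0, -1.6]
width: 0.0401
gripper_force: 25.8
clock: 34.05
position: [0.4895, -0.0998, 0.268]
ee_rot: [0.0, 1.0, 0.001, -0.0]
contact_force: [0.2, -1.1, -1.2]
width: 0.0401
gripper_force: 25.8
[ 0.49003945 -0.10080239  0.26807683]
coaster ((583.6415405273438, -100.55995178222656), (99.31396484375, 99.3502197265625), 82.87034606933594)
[278.5  80.9] [51.7 54.8] rim [-4.86965572  0.60275714] floor [-2.7245504   0.49442799]
[278.9  77.9] [75.5 80.2] rim [-2.46106049  0.22606629] floor [0.19746602 0.03744092]
[278.9  78.3] [64.2 68.2] rim [-2.78408092  0.28359505] floor [-0.19441011  0.10723263]
```

```bash
python3 -m handwheel '[[[0.012,-0.0135,0,0],[0.025,-0.027,0,0],[0.03,-0.034,0,0],[0.025,-0.027,0,0],[0.0125,-0.0135,0,0]]]'
python3 -m handwheel '[[[0,0,0.02,0],[0,0,0.035,0],[0,0,0.035,0],[0,0,0.035,0],[0,0,0.035,0]]]'
python3 -m handwheel '[[[0,0,0.025,0],[0,0,0.012,0],[0,0,0,0],[0,0,0,0],[0,0,0,0]]]'
```

```text
clock: 34.52
position: [0.5957, 0.0132, 0.2675]
ee_rot: [-0.001, 1.0, 0.0, 0.001]
contact_force: [-0.3, -0.6, -1.2]
width: 0.0402
gripper_force: 25.9
clock: 34.93
position: [0.5928, 0.0101, 0.1064]
ee_rot: [0.0, 1.0, -0.001, 0.0]
contact_force: [0.6, -0.5, -1.6]
width: 0.0405
gripper_force: 25.9
clock: 35.35
position: [0.5936, 0.0106, 0.0723]
ee_rot: [0.0, 1.0, -0.0, 0.001]
contact_force: [-0.2, -0.3, -1.1]
width: 0.0404
gripper_force: 25.9
```

```bash
python3 -m handwheel '[[[0.001,-0.004,0,0],[0,0,0.004,0],[0,0,0.003,0],[0,0,0.001,0],[0,0,0,0]]]'
python3 -m handwheel '[[[0,0,0.001,0],[0,0,0,0],[0,0,0,0]]]'|grep -E 'pos|cont'
python3 -m handwheel '[[[0,0,0.001,0],[0,0,0,0],[0,0,0,0]]]'|grep -E 'pos|cont'
python3 -m handwheel '[[[0,0,0.001,0],[0,0,0,0],[0,0,0,0]]]'|grep -E 'pos|cont'
```

```text
clock: 35.77
position: [0.593, 0.0157, 0.0635]
ee_rot: [0.0, 1.0, 0.0, -0.0]
contact_force: [0.2, 0.5, -1.5]
width: 0.0403
gripper_force: 25.9
position: [0.5932, 0.0156, 0.0626]
contact_force: [0.1, -0.0, -1.2]
position: [0.5932, 0.0156, 0.0615]
contact_force: [-0.7, -0.3, -1.6]
position: [0.5936, 0.0157, 0.0612]
contact_force: [-0.7, 0.5, 4.1]
```

Landed. Release with a limited opening, rise, back off and check.

```bash
python3 -m handwheel '[[[0,0,0,0],[0,0,0,0],[0,0,0,0]]]' 0.06
python3 -m handwheel '[[[0,0,-0.015,0],[0,0,-0.035,0],[0,0,-0.04,0],[0,0,-0.04,0],[0,0,-0.04,0]]]'
python3 -m handwheel '[[[0,0,-0.04,0],[-0.03,0,-0.03,0],[-0.035,0,0,0],[-0.03,0,0,0],[0,0,0,0]]]'
python3 -m handwheel '[[[0,0,0,0],[0,0,0,0]]]'
python3 - <<'E'
from h import *
d=snap("wrist","pics/w16.png"); print(pose()[0][:3,3],proj(d,[.5927,.0145,.08]).round(1),proj(d,[.5927,.0145,.0]).round(1))
E
python3 rim.py 240 320 0 160 .08;python3 rim.py 380 560 0 160 .008
```

```text
clock: 36.77
position: [0.5931, 0.0156, 0.0603]
ee_rot: [0.0, 1.0, 0.0, -0.0]
contact_force: [0.7, 0.4, 0.2]
width: 0.0598
gripper_force: 0.0
clock: 37.18
position: [0.5928, 0.0156, 0.232]
ee_rot: [0.0, 1.0, 0.0, -0.0]
contact_force: [0.6, 0.2, -0.0]
width: 0.0601
gripper_force: 0.0
clock: 37.6
position: [0.493, 0.016, 0.301]
ee_rot: [0.0, 1.0, 0.0, -0.002]
contact_force: [-0.5, -0.5, 0.0]
width: 0.06
gripper_force: 0.0
clock: 37.77
position: [0.4992, 0.0155, 0.3001]
ee_rot: [0.0, 1.0, 0.0, 0.001]
contact_force: [0.5, 0.8, 0.7]
width: 0.06
gripper_force: 0.0
[0.49964844 0.01549548 0.29987389] [279.2  78.1] [278.9  81. ]
((276.42724609375, 79.6518325805664), (44.7699089050293, 47.33146286010742), 12.71082592010498) [0.59155882 0.01704719 0.08      ] [0.09177925 0.00156538]
((405.21533203125, 86.60289001464844), (60.942970275878906, 105.18985748291016), 3.025438070297241) [ 0.586709   -0.12780572  0.008     ] [ 0.0869145 -0.1432913]
```

View pics/w16.png

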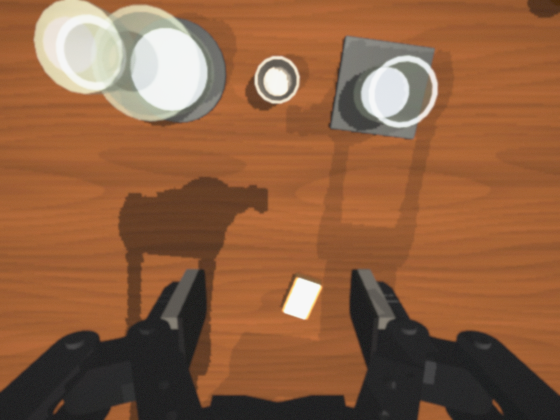

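Wrist view: decanter with its stopper stands on the round coaster (upper left), the jigger's rim is at (277,80), within 3 mm of the midpoint, and the low tumbler is centred on the square coaster (385,88). All clear, so I'm handing in.

```bash
python3 -c "
from rig import ticket
print(ticket.sign_off())"
```

```text
the job is handed in; nothing more can be done
None
```

I handed the job in at about 38 s of the 112 s: the stoppered decanter is on the round coaster, the low tumbler on the square one and the jigger midway between them, each measured within about 3 mm of its mark. My first tumbler placement was about 4 mm off centre, so I gripped it again and reset it; the sign-off returned no verdict.

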